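Hold open the latched gate of the drying crate

TASK

Please hold the drying crate's gate open for me so that I can take the gourd out: first squeeze the safety lock home (the rear pair of ears on the crate's top), then squeeze the bolt home (the front pair), then take the gate by its upright handle post and swing it past its detent until it stands about square to the crate's front. The gate springs back if you let go, so finish while still holding the post, with the gate steady, wide open; leave the gourd, the tin, the wax pot and the sanding block where they are.

Things in the scene. Friction and masses are not known exactly. Their poses are not given: they have to be found in the camera images.
- crate: Fixed slatted wooden drying crate, 150 x 150 mm, flat plywood top at 112 mm above the worktop; origin under its centre, x points from its open front to the back, y to the left seen from the front. The gate closes the front (-x side); the catches stand on the top, the lock behind the bolt. A desk lamp's shade hangs low to the right of the crate: come to the crate from the robot's side, not from the right.
- lock_ear (a point): Middle of the outer (front) face of the safety lock's sliding steel ear, an upright plate 20 mm wide, 4 mm thick, its top 10 mm above this point and its foot 27 mm below it (a 6 mm rod on the crate top leads forward from it). Squeezing moves it straight towards lock_fixed (crate +x).
- lock_fixed (a point): Middle of the outer (rear) face of the safety lock's fixed ear, same size and height, parallel to the sliding ear. The two outer faces are 46 mm apart when the lock is not squeezed and 30 mm when it is fully home. 25 mm or more is free outside both ears for fingers.
- lock (a joint): Travel of the lock's sliding ear, m: 0 at rest (starts 0 to 0.002), 0.016 fully home; counts as squeezed home above 0.010. Moves against about 3 N of friction and stays where it is left. Until it is past about 0.008 its rod blocks the bolt.
- bolt_ear (a point): Middle of the outer (right-hand) face of the bolt's sliding steel ear, an upright plate 20 mm wide, 4 mm thick, top 10 mm above this point and foot 27 mm below. Squeezing moves it straight towards bolt_fixed (crate +y) and draws the round bolt out of the gate's keeper. 25 mm or more is free outside both ears.
- bolt_fixed (a point): Middle of the outer (left-hand) face of the bolt's fixed ear, same size and height, parallel to the sliding ear. Outer faces 46 mm apart at rest, 30 mm fully home.
- bolt (a joint): Travel of the bolt, m: 0 shut (starts 0 to 0.002), 0.016 fully home; counts as squeezed home above 0.010, when the gate is free. About 3 N of friction; stays where it is left.
- gate_handle: The gate's handle: an upright round steel post, 16 mm in diameter, standing on the gate's top edge near its free end; origin on its axis, 15 mm below its top and 37 mm above the gate's top edge (origin 145 mm above the worktop). A sleeve that turns freely on a pin fixed to the gate, so the hand need not turn with the gate; z up.
- gate_hinge (a point): Point on the gate's vertical hinge axis at the height of the handle's origin, at the left end of the crate's front; the handle's axis is 130 mm from it.
- gate (a joint): Gate angle, rad: 0 shut, growing as the gate swings out towards the robot, clockwise seen from above, stop at 1.65; 1.57 is square to the front. A return spring (1.5 to 3 N at the handle) always pulls it shut; a spring plunger detent on the crate top resists between about 0.5 and 0.75 rad (in all up to about 5 N at the handle) and snaps the gate on after that; let go, the gate falls back to about 0.8 rad, onto the detent, or right shut.
- gourd: Round yellow gourd with leather petals, about 105 mm wide and 65 mm high, standing loose inside the crate; origin at the middle of its underside. It stays where it is.
- tin: Bystander: round tin, 58 mm in diameter, 72 mm high, left of the crate; origin at the middle of its underside.
- wax: Bystander: round flat pot, 90 mm in diameter, 32 mm high, right of the crate; origin at the middle of its underside.
- sander: Bystander: dark block, 64 x 98 x 24 mm, in front of and to the right of the crate, clear of the gate's swing; origin at the middle of its underside.

How it is judged:
On the way, in this order (a step that is already met when the one before it is completed fails the run):
1. the safety lock is squeezed home while the bolt is still shut (value of joint lock above 0.01 m and value of joint bolt below 0.006 m), for 0.1 s.
2. the bolt is squeezed home while the gate is still shut (value of joint lock above 0.009 m and value of joint bolt above 0.01 m and value of joint gate below 0.15 rad), for 0.1 s.
3. the gate is swung past its detent by its handle post (value of joint gate above 1 rad and contact force between the fingers and gate_handle above 0.5 N), for 0.05 s.
At the end, for the whole second after the job is handed in: Gate beyond 1.3 rad (75 degrees) and still (below 0.1 rad/s), fingers pressing on its handle post with over 1 N, lock (over 9 mm) and bolt (over 10 mm) still squeezed home, gourd in the crate, and tin, wax pot, sanding block and gourd within 20 mm of where they were (value of joint gate above 1.3 rad and velocity of joint gate between -0.1 and 0.1 rad/s and contact force between the fingers and gate_handle above 1 N and value of joint lock above 0.009 m and value of joint bolt above 0.01 m and x of gourd in the frame of crate above -0.04 m and distance of each of tin, wax, sander, gourd from where it was at the start of the episode below 0.02 m); the arm keeps its last pose, push and grip.
It fails at once if the tin, wax pot, sanding block or gourd is moved by more than 20 mm (distance of any of tin, wax, sander, gourd from where it was at the start of the episode above 0.02 m).
It also fails if it takes over 66 s, if anything falls off the work surface, if the arm or the gripper's body presses on something with over 40 N, if the wrist force passes 120 N, or if a joint passes its speed limit or range.

ROBOT

A 6-joint arm with a two-finger parallel gripper is mounted at the origin on a cart in front of the work surface, level with it; the furniture and walls round the work are solid. World frame = base frame: x ahead of the robot, y to its left, z up, the work surface at z = 0. Lengths are in m, angles in rad, forces in N, time in s.
With the tool pointing down it reaches from about 0.325 to 0.9 m from the base axis. Payload 6.1 kg.
Tool frame: the origin (TCP) lies midway between the tips of the shut fingers; the grasp point (between the pads) lies 19 mm behind it; z points along the fingers, y is the line along which they close (so a half turn about z gives the same grasp; the last joint's range is limited). The gripper opens to 87 mm and grips with 3 to 60 N. Pads are 19 mm wide; open, the fingers measure 117 mm over their backs; the gripper's body (75 mm by 190 mm) begins 51 mm behind the grasp point.
Start: joints at [1.126, 0.22, 1.526, -0, 1.395, -0.126], TCP at [0.196, 0.594, 0.223] pointing down, gripper open.
Joint ranges: [-2.98, 2.98], [-0.91, 2.08], [0.09, 2.57], [-1.24, 4.39], [0.2, 2.65], [-2.68, 2.68]. Speed limits (rad/s): [2.57, 2.57, 3.01, 3.14, 3.14, 3.14].

INTERFACE

Orientations are given as a rotation vector (axis times angle).
In Python, from bench import ctrl gives the robot as it stands.
- The arm moves only by the tool move_arm, never from a script. Its argument "rows" is a list of rows, each a list of 6 numbers: the shift along the tool's x, y, z as a fraction of full scale, then the turn, a rotation vector about the tool's x, y, z as a fraction of full scale. In form: [[tx, ty, tz, rx, ry, rz], ...]. A call has 1 to 20 rows; each row is the pose to reach, as a shift and turn from the pose commanded when the call began, along the tool's axes at that moment; what a row does not reach only later rows make up. Full scale, the value 1, is 20 cm for a shift and 60 degrees for a turn. A row lasts 1/8 s, in which the tool goes at most 62.5 mm and 10.7 degrees, less where a joint would pass 70% of its speed; a pose out of reach is approached as far as the arm can. A call with a number of a shift or a turn outside -1 to 1 is refused whole. A call with a gripper value outside its range is refused whole. "grip" is the closure, from 0 (fully open) to 1 (shut), set as the call begins (left out, the last holds). The fingers move at their own pace and stop on an object; the grip force is fixed at half the most. Time passes only in rows, so rows that repeat a pose let the fingers close. It gives the time, the measured TCP pose, the force, the opening and the grip force at its end, in the units of the state.
- ctrl.state(): the state, without advancing time (a new reading comes with each control period).
- ctrl.grab_frame(name): name is "side" or "top"; returns the picture (480x640x3 uint8, red, green, blue); there is no depth.
- ctrl.camera_model(name): a dict with "mtx" (3x3 intrinsics, pixels), "D" ([k1, k2, p1, p2, k3] as OpenCV has them; the pictures are not rectified), "R" (3x3) and "t" (3): a world point X has camera coordinates R X + t. Camera axes: x right, y down, z forward; pixel columns grow to the right and rows downward; lengths in m; the calibration is good to about 2 mm. A picture is of the moment at which its call begins. camera_model takes no time and is no camera call.
- ctrl.hand_in(): hands the job in; it is judged then, once.
The state is a dict: "t": time; "q": joint angles; "qvel": joint speeds; "joint_torque": joint torques, N m; "position": TCP position; "tcp_rot": TCP orientation; "ft_force": force on the tool from outside, world axes, zero at the start; "wrist_torque": the same for the moment, N m; "gripper_width": opening from 0.0 (shut) to 1.0 (fully open); "grasp_force": force on a finger pad.
Only numpy, scipy, OpenCV 4.12 (cv2) and the standard library are available. Lean on these libraries where they do the work, as an engineer would, in place of code of your own. Each camera call takes 0.05 s, during which the arm holds its last target. There are 200 camera calls.

## Working session

There is one attempt and no reset: what is moved stays moved. The work goes in short steps, Python scripts to look and compute and a tool call to move; the robot and the scene stay as the last step left them, time stands still between calls to the robot, and variables do not carry over. Pictures are saved under pics/ and viewed, at most 10 in all, crops included, and the job is handed in when it is done.

Besides the shell and the picture viewer there is one more tool, called after ">>>" by a JSON object that holds its "method" and its "body". move_arm: Moves the arm, as the interface text tells. Shift numbers are shares of 20 cm and turn numbers shares of 60 degrees, none past 1 either way. Its arguments: {"type":"object","properties":{"rows":{"type":"array","items":{"type":"array","items":{"type":"number"}}},"grip":{"type":"number"}},"required":["rows"]}

```bash
mkdir -p pics; python3 - <<'E'
from bench import ctrl
import cv2
for n in("side","top"):
    cv2.imwrite(f"pics/{n}0.png",ctrl.grab_frame(n)[:,:,::-1])
    m=ctrl.camera_model(n);print(n,m)
s=ctrl.state();print(s)
E
```

```text
side {'mtx': array([[439.75553969,   0.        , 320.45046867],
       [  0.        , 439.75553969, 238.09090506],
       [  0.        ,   0.        ,   1.        ]]), 'D': array([0.01152664, 0.        , 0.        , 0.        , 0.        ]), 'R': array([[-0.99987567, -0.01507204,  0.00463515],
       [-0.01290138,  0.61290828, -0.79004873],
       [ 0.00906673, -0.7900103 , -0.61302652]]), 't': array([ 0.54244649, -0.0165508 ,  1.04525093])}
top {'mtx': array([[435.11744594,   0.        , 320.01702489],
       [  0.        , 435.11744594, 239.62496353],
       [  0.        ,   0.        ,   1.        ]]), 'D': array([-0.06468641,  0.        ,  0.        ,  0.        ,  0.        ]), 'R': array([[-0.01615995, -0.99973436,  0.01643379],
       [-0.98464623,  0.01305462, -0.17407291],
       [ 0.17381213, -0.01899448, -0.98459563]]), 't': array([0.19197201, 0.55330214, 0.85377998])}
{'t': 0.1, 'q': array([ 1.12593888e+00,  2.21161547e-01,  1.52747814e+00, -2.26772860e-05,
        1.39469718e+00, -1.26112661e-01]), 'qvel': array([ 0.0017464 , -0.00196093, -0.00201253, -0.00030649, -0.00027904,
       -0.00197784]), 'joint_torque': array([ 1.35527909e-03, -4.95935190e+01, -3.88520586e+01,  7.03730481e-02,
        5.14810556e-02, -4.58399040e-05]), 'position': array([0.19563878, 0.5930111 , 0.22154762]), 'tcp_rot': array([-4.98485393e-01, -3.10131556e+00,  2.63839394e-03]), 'ft_force': array([0.18298128, 0.51086763, 0.71513562]), 'wrist_torque': array([-0.02621169, -0.0055761 ,  0.00309005]), 'grasp_force': 0.0, 'gripper_width': 1.0051214818203957}
```

View pics/side0.png

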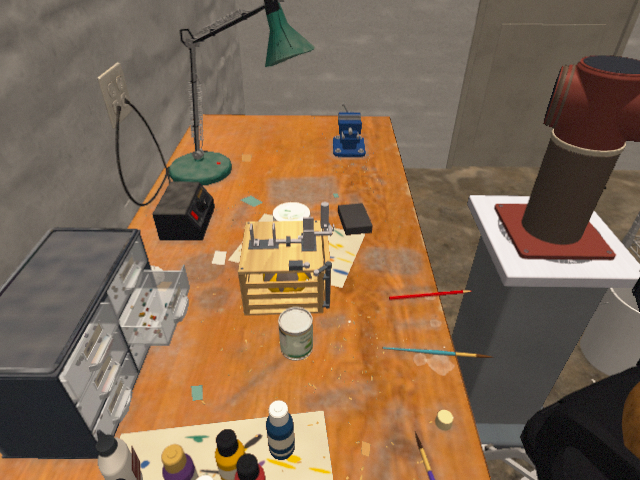

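View pics/top0.png

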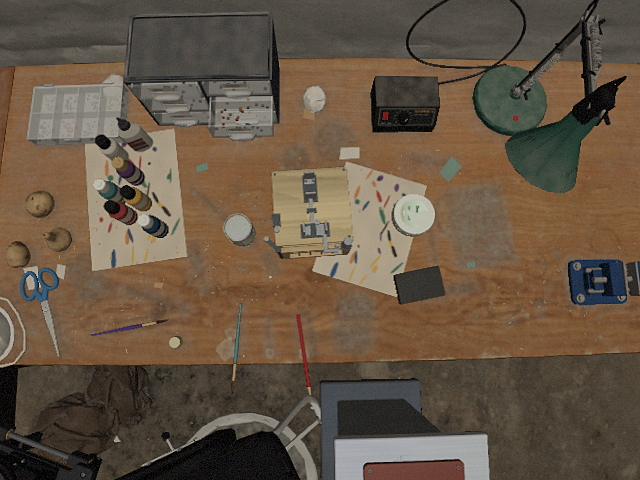

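The side view shows the crate at about (285,265), with the tin at (296,335). The top view shows the crate at (312,212), with the catches around (312,185) and (312,225) and the handle post near (345,243). I'll enlarge both.

```bash
python3 - <<'E'
import cv2
a=cv2.imread("pics/top0.png")[155:275,255:375]; b=cv2.imread("pics/side0.png")[190:320,230:350]
cv2.imwrite("pics/topc.png",cv2.resize(a,(600,600),interpolation=cv2.INTER_CUBIC))
cv2.imwrite("pics/sidec.png",cv2.resize(b[:120],(600,600),interpolation=cv2.INTER_CUBIC))
E
```

```text
(no output)
```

View pics/topc.png

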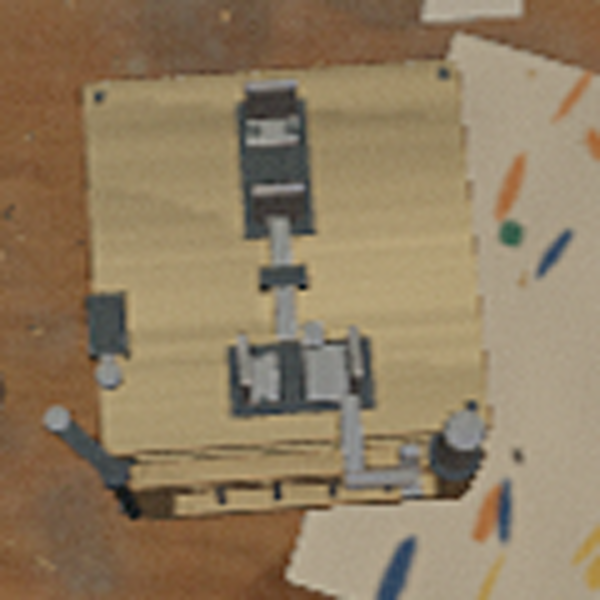

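View pics/sidec.png

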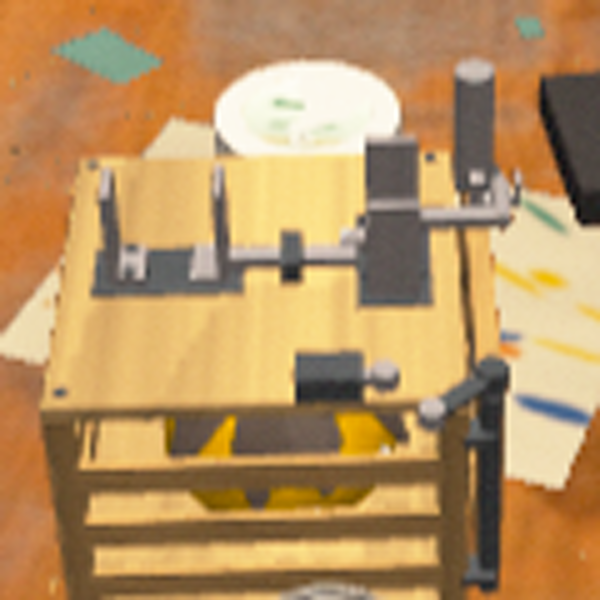

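```bash
cat > h.py <<'E'
import numpy as np,cv2
from bench import ctrl
C={n:ctrl.camera_model(n) for n in("top","side")}
OFF={"top":(255,155),"side":(230,190)}
def und(n,uv):
    m=C[n];return cv2.undistortPoints(np.array([[uv]],float),m["mtx"],m["D"])[0,0]
def tri(pt,ps):
    P=[np.c_[C[n]["R"],C[n]["t"]] for n in("top","side")]
    x=cv2.triangulatePoints(P[0],P[1],und("top",pt),und("side",ps))[:,0];return x[:3]/x[3]
def ray(n,uv,z):
    m=C[n];d=m["R"].T@np.r_[und(n,uv),1];c=-m["R"].T@m["t"];return c+d*(z-c[2])/d[2]
def proj(n,X):
    m=C[n];return cv2.projectPoints(np.array([X],float),cv2.Rodrigues(m["R"])[0],m["t"],m["mtx"],m["D"])[0][0,0]
def crop(n,p): return np.array(p)/5-.4+np.array(OFF[n])
E
python3 - <<'E'
from h import *
pts=dict(lf=((272,85),(106,172)),ls=((278,188),(218,171)),bf=((243,357),(392,204)),bs=((354,350),(390,142)),post=((465,428),(474,70)),BL=((84,87),(42,410)),BR=((462,62),(80,157)),hinge=((120,468),(492,372)))
Z=dict(lf=.149,ls=.149,bf=.149,bs=.149,post=.16,BL=.112,BR=.112,hinge=.112)
for k,(a,b) in pts.items():
    a=crop("top",a);b=crop("side",b)
    print(k,tri(a,b).round(4),ray("top",a,Z[k]).round(4)[:2],ray("side",b,Z[k]).round(4)[:2])
E
```

```text
lf [0.6655 0.2044 0.1588] [0.6686 0.2045] [0.6685 0.1908]
ls [0.6255 0.2026 0.1587] [0.6283 0.2027] [0.6274 0.1893]
bf [0.5624 0.2162 0.1551] [0.5639 0.2163] [0.5626 0.2082]
bs [0.5648 0.1756 0.1534] [0.566  0.1754] [0.5648 0.1694]
post [0.534  0.1362 0.1599] [0.5344 0.1361] [0.5336 0.1365]
BL [0.6818 0.2789 0.1107] [0.6814 0.2788] [0.6815 0.2803]
BR [0.6907 0.1291 0.1111] [0.6901 0.1292] [0.6908 0.1301]
hinge [0.5269 0.2641 0.1183] [0.529  0.2644] [0.5258 0.2572]
```

```bash
cat >> h.py <<'E'
from scipy.spatial.transform import Rotation as Ro
def plan(p,ang,src=None):
    """shift/turn fractions to TCP p with tool y at world angle ang (deg), pointing down"""
    s=ctrl.state();R=Ro.from_rotvec(s["tcp_rot"]);a=np.radians(ang)
    y=np.array([np.cos(a),np.sin(a),0]);z=np.array([0,0,-1.]);T=Ro.from_matrix(np.c_[np.cross(y,z),y,z])
    sh=R.inv().apply(np.array(p)-s["position"])/.2; tu=np.degrees((R.inv()*T).as_rotvec())/60
    print("t",round(s["t"],2),"pos",s["position"].round(4),"shift",sh.round(3),"turn",tu.round(3),"F",s["ft_force"].round(1),"w",round(s["gripper_width"],3),"g",round(s["grasp_force"],1))
E
python3 -c "
from h import *
plan((.6525,.204,.22),3.4)"
```

```text
t 0.1 pos [0.1956 0.593  0.2215] shift [-2.779 -1.131  0.009] turn [-2.000e-03  1.000e-03  1.139e+00] F [0.2 0.5 0.7] w 1.005 g 0.0
```

>>> {"method": "move_arm", "body": {"rows": [[-0.2,-0.08,0,0,0,0.08],[-0.4,-0.16,0,0,0,0.18],[-0.6,-0.24,0,0,0,0.3],[-0.8,-0.32,0,0,0,0.42],[-1,-0.4,0,0,0,0.56],[-1,-0.4,0,0,0,0.56]], "grip": 0}}

```text
t: 0.85
position: [0.3627, 0.4528, 0.222]
tcp_rot: [1.38, 2.822, -0.002]
ft_force: [0.1, 0.1, -0.0]
gripper_width: 0.999
grasp_force: 0.0
```

```bash
python3 -c "
from h import *
plan((.6525,.204,.22),3.4)"
```

```text
t 0.85 pos [0.3627 0.4528 0.222 ] shift [-1.872  0.38   0.011] turn [-0.     0.001  0.574] F [ 0.1  0.1 -0. ] w 0.999 g 0.0
```

>>> {"method": "move_arm", "body": {"rows": [[-0.2,0.04,0,0,0,0.1],[-0.4,0.08,0,0,0,0.22],[-0.6,0.12,0,0,0,0.34],[-0.8,0.16,0,0,0,0.46],[-1,0.2,0,0,0,0.57],[-1,0.2,0,0,0,0.57]]}}

```text
t: 1.6
position: [0.5168, 0.321, 0.222]
tcp_rot: [-2.146, -2.294, 0.001]
ft_force: [-0.8, 0.6, -0.7]
gripper_width: 0.998
grasp_force: 0.0
```

```bash
python3 -c "
from h import *
plan((.6525,.204,.22),3.4)"
```

```text
t 1.6 pos [0.5168 0.321  0.222 ] shift [-0.629  0.638  0.01 ] turn [-0.001  0.     0.007] F [-0.8  0.6 -0.7] w 0.998 g 0.0
```

>>> {"method": "move_arm", "body": {"rows": [[-0.2,0.2,0,0,0,0],[-0.4,0.4,0,0,0,0],[-0.6,0.6,0,0,0,0],[-0.63,0.64,0.05,0,0,0.007],[-0.63,0.64,0.1,0,0,0.007],[-0.63,0.64,0.2,0,0,0.007],[-0.63,0.64,0.2,0,0,0.007]]}}

```text
t: 2.48
position: [0.6492, 0.2065, 0.1792]
tcp_rot: [-2.147, -2.288, 0.007]
ft_force: [0.2, 0.2, -1.0]
gripper_width: 0.998
grasp_force: 0.0
```

```bash
python3 -c "
from h import *
plan((.6525,.204,.136),3.4)
import cv2
c=[ctrl.grab_frame(n)[r:r+120,k:k+120,::-1] for n,r,k in(('top',155,255),('side',190,230))]
cv2.imwrite('pics/c1.png',cv2.resize(np.hstack(c),(800,400),interpolation=cv2.INTER_CUBIC))"
```

```text
t 2.48 pos [0.6492 0.2065 0.1792] shift [-0.014  0.017  0.216] turn [-0.005  0.     0.004] F [ 0.2  0.2 -1. ] w 0.998 g 0.0
```

View pics/c1.png

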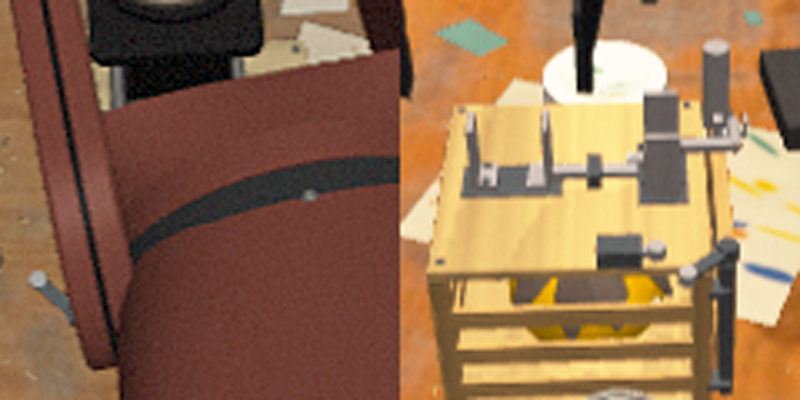

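The side crop shows the front finger tip at about (585,88). It hangs in front of the sliding ear and is clear of it, so I'll descend and squeeze.

>>> {"method": "move_arm", "body": {"rows": [[-0.014,0.017,0.07,0,0,0],[-0.014,0.017,0.14,0,0,0],[-0.014,0.017,0.2,0,0,0],[-0.014,0.017,0.215,0,0,0],[-0.014,0.017,0.215,0,0,0]]}}

```text
t: 3.2
position: [0.6555, 0.2027, 0.1391]
tcp_rot: [-2.152, -2.288, 0.001]
ft_force: [0.2, -0.7, 1.0]
gripper_width: 1.0
grasp_force: 0.0
```

>>> {"method": "move_arm", "body": {"rows": [[0,0,0,0,0,0],[0,0,0,0,0,0],[0,0,0,0,0,0],[0,0,0,0,0,0]], "grip": 0.5}}

```text
t: 3.7
position: [0.655, 0.2027, 0.1397]
tcp_rot: [-2.152, -2.288, 0.002]
ft_force: [-2.9, -0.9, 2.3]
gripper_width: 0.634
grasp_force: 1.6
```

>>> {"method": "move_arm", "body": {"rows": [[0,0,0,0,0,0],[0,0,0,0,0,0],[0,0,0,0,0,0],[0,0,0,0,0,0],[0,0,0,0,0,0],[0,0,0,0,0,0]], "grip": 0.7}}

```text
t: 4.45
position: [0.6539, 0.2027, 0.1394]
tcp_rot: [-2.15, -2.287, 0.005]
ft_force: [-9.4, -0.7, 5.8]
gripper_width: 0.326
grasp_force: 30.0
```

>>> {"method": "move_arm", "body": {"rows": [[0,0,0,0,0,0],[0,0,0,0,0,0],[0,0,0,0,0,0],[0,0,0,0,0,0],[0,0,0,0,0,0],[0,0,0,0,0,0],[0,0,-0.15,0,0,0],[0,0,-0.35,0,0,0],[0,0,-0.35,0,0,0]], "grip": 0}}

```text
t: 5.58
position: [0.6582, 0.2032, 0.2147]
tcp_rot: [2.149, 2.285, 0.011]
ft_force: [0.2, -0.3, 0.4]
gripper_width: 0.999
grasp_force: 0.0
```

```bash
python3 -c "
from h import *
plan((.563,.2035,.2),93.4)
import cv2
c=ctrl.grab_frame('side')[190:310,230:350,::-1]
cv2.imwrite('pics/c2.png',cv2.resize(c,(600,600),interpolation=cv2.INTER_CUBIC))"
```

```text
t 5.58 pos [0.6582 0.2032 0.2147] shift [ 0.03  -0.476  0.07 ] turn [ 0.007  0.005 -1.498] F [ 0.2 -0.3  0.4] w 0.999 g 0.0
```

View pics/c2.png

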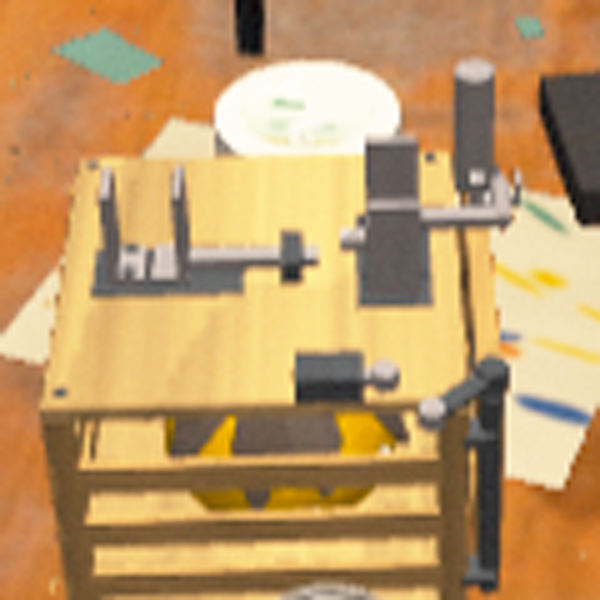

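The sliding lock ear moved from x≈218 to x≈179 in the crop, about 16 mm, so the lock is home. Next I'll check the detent box height and go to the bolt.

```bash
python3 -c "
from h import *
for a,b in(((109,373),(383,376)),((107,296),(297,358))): print(tri(crop('top',a),crop('side',b)).round(4))"
```

```text
[0.5642 0.2681 0.1191]
[0.5932 0.2683 0.1268]
```

>>> {"method": "move_arm", "body": {"rows": [[0,-0.1,0,0,0,-0.15],[0.01,-0.2,0,0,0,-0.3],[0.02,-0.3,0,0,0,-0.45],[0.03,-0.4,0,0,0,-0.6],[0.03,-0.47,0,0,0,-0.75],[0.03,-0.47,0,0,0,-0.9],[0.03,-0.47,0,0,0,-0.9]], "grip": 0.12}}

```text
t: 6.5
position: [0.5605, 0.2028, 0.2081]
tcp_rot: [-0.88, -3.014, 0.002]
ft_force: [1.2, 0.7, 0.4]
gripper_width: 0.882
grasp_force: 0.0
```

```bash
python3 -c "
from h import *
plan((.563,.204,.2),93.4)"
```

```text
t 6.5 pos [0.5605 0.2028 0.2081] shift [-0.007  0.012  0.04 ] turn [-0.001 -0.002 -0.599] F [1.2 0.7 0.4] w 0.882 g 0.0
```

>>> {"method": "move_arm", "body": {"rows": [[-0.007,0.012,0,0,0,-0.15],[-0.007,0.012,0.02,0,0,-0.3],[-0.007,0.012,0.04,0,0,-0.45],[-0.007,0.012,0.04,0,0,-0.6],[-0.007,0.012,0.04,0,0,-0.6],[-0.007,0.012,0.04,0,0,-0.6]]}}

```text
t: 7.25
position: [0.5638, 0.2042, 0.2011]
tcp_rot: [0.089, -3.14, 0.0]
ft_force: [0.7, 1.1, -0.3]
gripper_width: 0.881
grasp_force: 0.0
```

```bash
python3 -c "
from h import *
plan((.563,.204,.138),93.4)"
```

```text
t 7.25 pos [0.5638 0.2042 0.2011] shift [ 0.004 -0.001  0.315] turn [-0.    -0.001 -0.002] F [ 0.7  1.1 -0.3] w 0.881 g 0.0
```

>>> {"method": "move_arm", "body": {"rows": [[0,0,0.08,0,0,0],[0,0,0.16,0,0,0],[0,0,0.22,0,0,0],[0,0,0.27,0,0,0],[0,0,0.31,0,0,0],[0,0,0.31,0,0,0]]}}

```text
t: 8.0
position: [0.5635, 0.2041, 0.1387]
tcp_rot: [0.096, -3.139, 0.0]
ft_force: [0.6, 1.0, -0.9]
gripper_width: 0.88
grasp_force: 0.0
```

>>> {"method": "move_arm", "body": {"rows": [[0,0,0,0,0,0],[0,0,0,0,0,0],[0,0,0,0,0,0],[0,0,0,0,0,0]], "grip": 0.5}}

```text
t: 8.5
position: [0.5644, 0.2038, 0.1402]
tcp_rot: [-0.096, 3.139, -0.001]
ft_force: [-0.2, -3.5, 1.8]
gripper_width: 0.537
grasp_force: 1.5
```

>>> {"method": "move_arm", "body": {"rows": [[0,0,0,0,0,0],[0,0,0,0,0,0],[0,0,0,0,0,0],[0,0,0,0,0,0],[0,0,0,0,0,0],[0,0,0,0,0,0]], "grip": 0.7}}

```text
t: 9.25
position: [0.5644, 0.2022, 0.1399]
tcp_rot: [-0.096, 3.14, -0.005]
ft_force: [0.5, -9.6, 3.7]
gripper_width: 0.328
grasp_force: 30.0
```

>>> {"method": "move_arm", "body": {"rows": [[0,0,0,0,0,0],[0,0,0,0,0,0],[0,0,0,0,0,0],[0,0,0,0,0,0],[0,0,0,0,0,0],[0,0,0,0,0,0],[0,0,-0.15,0,0,0],[0,0,-0.3,0,0,0],[0,0,-0.4,0,0,0.1],[0,0,-0.4,0,0,0.25],[0,0,-0.4,0,0,0.4],[0,0,-0.4,0,0,0.55],[0,0,-0.4,0,0,0.7],[0,0,-0.4,0,0,0.85],[0,0,-0.4,0,0,0.85]], "grip": 0.1}}

```text
t: 11.12
position: [0.5639, 0.2043, 0.2195]
tcp_rot: [-1.263, -2.877, -0.0]
ft_force: [-0.4, 0.3, 0.4]
gripper_width: 0.899
grasp_force: 0.0
```

```bash
python3 -c "
from h import *
plan((.534,.136,.21),3.4)"
```

```text
t 11.12 pos [0.5639 0.2043 0.2195] shift [-0.15  -0.341  0.048] turn [ 0.    -0.     0.653] F [-0.4  0.3  0.4] w 0.899 g 0.0
```

>>> {"method": "move_arm", "body": {"rows": [[-0.05,-0.1,0,0,0,0.15],[-0.1,-0.2,0,0,0,0.3],[-0.15,-0.3,0.02,0,0,0.45],[-0.15,-0.34,0.05,0,0,0.6],[-0.15,-0.34,0.05,0,0,0.65],[-0.15,-0.34,0.05,0,0,0.65],[-0.15,-0.34,0.05,0,0,0.65]], "grip": 0.2}}

```text
t: 12.0
position: [0.5342, 0.1363, 0.2097]
tcp_rot: [2.149, 2.291, 0.0]
ft_force: [0.1, 0.6, -0.3]
gripper_width: 0.801
grasp_force: 0.0
```

```bash
python3 -c "
from h import *
plan((.534,.136,.127),3.4)
import cv2
c=ctrl.grab_frame('side')[170:290,230:350,::-1]
cv2.imwrite('pics/c3.png',cv2.resize(c,(600,600),interpolation=cv2.INTER_CUBIC))"
```

```text
t 12.0 pos [0.5342 0.1363 0.2097] shift [-0.001 -0.001  0.414] turn [ 0.    -0.     0.004] F [ 0.1  0.6 -0.3] w 0.801 g 0.0
```

View pics/c3.png

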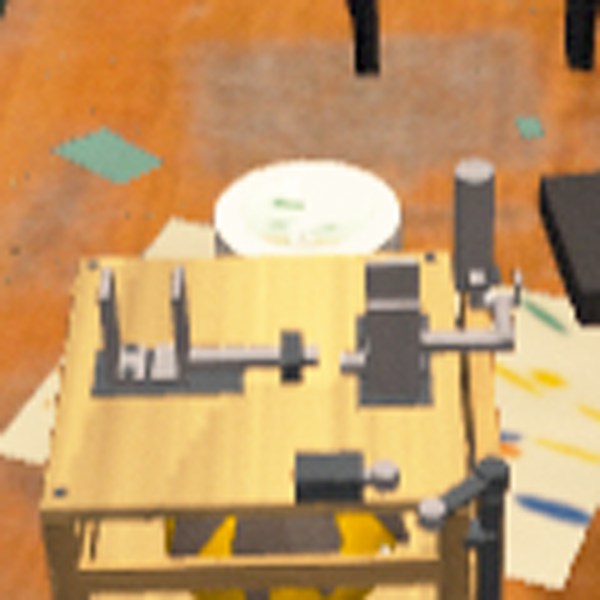

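The bolt is drawn, with its rod shifted left. The finger tips at x≈367 and x≈580 straddle the post at x≈474, so I'll descend and grip.

>>> {"method": "move_arm", "body": {"rows": [[0,0,0.1,0,0,0],[0,0,0.2,0,0,0],[0,0,0.3,0,0,0],[0,0,0.36,0,0,0],[0,0,0.4,0,0,0],[0,0,0.4,0,0,0]]}}

```text
t: 12.8
position: [0.5339, 0.1362, 0.1293]
tcp_rot: [-2.152, -2.289, 0.001]
ft_force: [-0.5, 0.2, -0.6]
gripper_width: 0.803
grasp_force: 0.0
```

>>> {"method": "move_arm", "body": {"rows": [[0,0,0,0,0,0],[0,0,0,0,0,0],[0,0,0,0,0,0],[0,0,0,0,0,0],[0,0,0,0,0,0],[0,0,0,0,0,0]], "grip": 0.9}}

```text
t: 13.55
position: [0.534, 0.1362, 0.1295]
tcp_rot: [-2.152, -2.289, 0.0]
ft_force: [-1.3, 0.7, 1.4]
gripper_width: 0.202
grasp_force: 1.2
```

```bash
python3 - <<'E'
from h import *
s=ctrl.state();R=Ro.from_rotvec(s["tcp_rot"]);p=s["position"]
plan(p,3.4)
cy=np.radians(3.4);ux=np.array([np.cos(cy),np.sin(cy),0]);uy=np.array([-np.sin(cy),np.cos(cy),0])
h=p+.130*uy
for th in np.arange(.1,1.56,.1):
    q=h-.130*(np.cos(th)*uy+np.sin(th)*ux)
    print(round(th,2),(R.inv().apply(q-p)/.2).round(3))
E
```

```text
t 13.55 pos [0.534  0.1362 0.1295] shift [0. 0. 0.] turn [-0.     0.     0.002] F [-1.3  0.7  1.4] w 0.202 g 1.2
0.1 [ 0.003 -0.065  0.   ]
0.2 [ 0.013 -0.129  0.   ]
0.3 [ 0.029 -0.192  0.   ]
0.4 [ 0.052 -0.253  0.   ]
0.5 [ 0.08  -0.311  0.   ]
0.6 [ 0.114 -0.367  0.   ]
0.7 [ 0.154 -0.418  0.   ]
0.8 [ 0.198 -0.466  0.   ]
0.9 [ 0.247 -0.509  0.   ]
1.0 [ 0.3   -0.546  0.   ]
1.1 [ 0.356 -0.579  0.   ]
1.2 [ 0.416 -0.605  0.   ]
1.3 [ 0.477 -0.625  0.   ]
1.4 [ 0.541 -0.639  0.   ]
1.5 [ 0.605 -0.647  0.   ]
```

>>> {"method": "move_arm", "body": {"rows": [[0,0,0,0,0,0],[0,0,0,0,0,0],[0,0,0,0,0,0],[0,0,0,0,0,0],[0.003,-0.065,0,0,0,0.07],[0.013,-0.129,0,0,0,0.14],[0.029,-0.192,0,0,0,0.21],[0.052,-0.253,0,0,0,0.28],[0.08,-0.311,0,0,0,0.35],[0.114,-0.367,0,0,0,0.42],[0.154,-0.418,0,0,0,0.49],[0.198,-0.466,0,0,0,0.56],[0.247,-0.509,0,0,0,0.63],[0.3,-0.546,0,0,0,0.7],[0.356,-0.579,0,0,0,0.77],[0.416,-0.605,0,0,0,0.84],[0.477,-0.625,0,0,0,0.91],[0.541,-0.639,0,0,0,0.98],[0.59,-0.645,0,0,0,1],[0.59,-0.645,0,0,0,1]], "grip": 1}}

```text
t: 16.05
position: [0.3981, 0.2462, 0.1295]
tcp_rot: [3.007, 0.908, 0.0]
ft_force: [-1.9, -2.9, 2.0]
gripper_width: 0.17
grasp_force: 30.0
```

>>> {"method": "move_arm", "body": {"rows": [[0,0,0,0,0,0],[0,0,0,0,0,0],[0,0,0,0,0,0],[0,0,0,0,0,0]]}}

```text
t: 16.55
position: [0.3982, 0.2458, 0.1295]
tcp_rot: [3.008, 0.905, 0.0]
ft_force: [-0.9, -2.8, -0.3]
gripper_width: 0.173
grasp_force: 30.0
```

```bash
python3 -c "
from h import *
plan((.404,.252,.127),-56)
import cv2
c=[ctrl.grab_frame(n)[r:r+150,k:k+150,::-1] for n,r,k in(('top',155,235),('side',170,240))]
cv2.imwrite('pics/c4.png',cv2.resize(np.hstack(c),(800,400),interpolation=cv2.INTER_CUBIC))"
```

```text
t 16.55 pos [0.3982 0.2458 0.1295] shift [ 0.041 -0.01   0.012] turn [ 0.    -0.    -0.008] F [-0.9 -2.8 -0.3] w 0.173 g 30.0
```

View pics/c4.png

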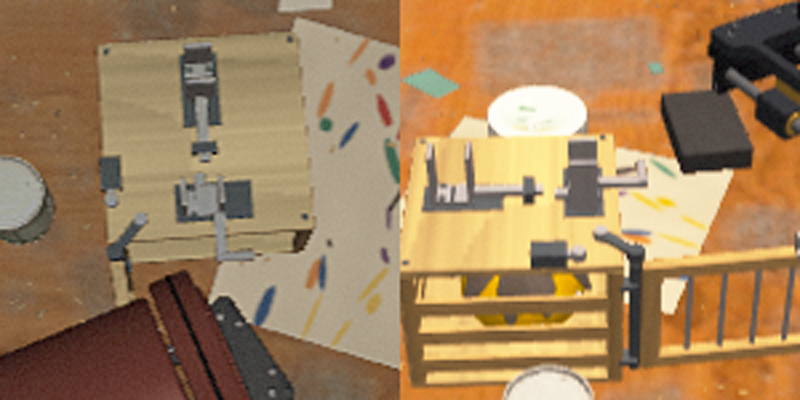

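Both catches are home. The gate stands open at about 1.47 rad, and the fingers hold the post steadily with 30 N.

```bash
python3 -c "
from bench import ctrl
print(ctrl.hand_in())"
```

```text
the job is handed in; nothing more can be done
None
```

I squeezed the lock home, then the bolt, and swung the gate to about 1.47 rad, where the fingers still hold the post at 30 N; the job is handed in, but no verdict came back.

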